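# Fit the grinder's crank and run its spindle home

### The arm

A 6-joint arm with a two-finger parallel gripper is mounted at the origin on the work surface. World frame = base frame: x ahead of the robot, y to its left, z up, the work surface at z = 0. Lengths are in mm, angles in rad, forces in N, time in s.
With the tool pointing down it reaches from about 400 to 925 mm from the base axis. Payload 3.4 kg.
Tool frame: the origin (TCP) lies midway between the tips of the shut fingers; the grasp point (between the pads) lies 19 mm behind it (env.hold_point_z is the distance from the TCP to the grasp point, in mm); z points along the fingers, y is the line along which they close (so a half turn about z gives the same grasp; the last joint's range is limited). The gripper opens to 85 mm and grips with 20 to 120 N. Pads are 22 mm wide; open, the fingers measure 114 mm over their backs; the gripper's body (76 mm by 85 mm) begins 54 mm behind the grasp point. The pads swing forward as they close: fully open they stand 13 mm farther back than shut.
Start: joints at [1.236, 0.307, 1.506, -0, 1.328, -0.073], TCP at [148.289, 555.555, 231.305] pointing down, gripper open.
Joint ranges: [-3.12, 3.12], [-1.05, 2.28], [0.14, 2.33], [-1.42, 4.57], [0.1, 2.73], [-2.68, 2.68]. Speed limits (rad/s): [2.57, 2.57, 3.14, 3.14, 3.14, 3.14].

### API

Orientations are given as [roll, pitch, yaw] about the fixed x, y, z axes, in that order (R = Rz(yaw) Ry(pitch) Rx(roll)).
In Python, from cell import env gives the robot as it stands.
- The arm moves only by the tool apply_moves, never from a script. Its argument "deltas" is a list of rows, each a list of 5 numbers: the opening in per cent of the stroke, from 0 (shut) to 100 (fully open), then the shift along the world's x, y, z in cm, then the turn about the world's z in degrees. In form: [[claw, x, y, z, twist], ...]. A call has exactly 5 rows; each row shifts and turns the commanded pose from where the row before left it; what a row does not reach is not made up. A row lasts 1/10 s, in which the tool goes at most 50 mm and 8.59 degrees, less where a joint would pass 70% of its speed; a pose out of reach is approached as far as the arm can. A call with a gripper value outside its range is refused whole. The fingers move at their own pace and stop on an object; "squeeze" is the grip in N (left out, the last holds). Time passes only in rows, so rows that do not move let the fingers close, or fill a call up. It gives the time, the measured TCP pose, the force, the opening and the grip force at its end, in the units of the state.
- env.sense(): the state, without advancing time (a new reading comes with each control period).
- env.get_image(name): name is "scene" or "top"; returns (picture, depth): 400x640x3 uint8, red, green, blue; 400x640 float32, mm along the optical axis (not along the pixel's ray), 0 where there is no reading.
- env.calibration(name): a dict with "K" (3x3 intrinsics, pixels), "dist" ([k1, k2, p1, p2, k3] as OpenCV has them; the pictures are not rectified), "rvec" (rotation vector, rad) and "tvec" (3), from world to camera coordinates, as OpenCV has them. Camera axes: x right, y down, z forward; pixel columns grow to the right and rows downward; lengths in mm; the calibration is good to about 2 mm. A picture is of the moment at which its call begins. calibration takes no time and is no camera call.
- env.hand_in(): hands the job in; it is judged then, once.
The state is a dict: "time_s": time; "joints": joint angles; "joint_vel": joint speeds; "effort": joint torques, N m; "tcp_pos": TCP position; "orientation": TCP orientation; "wrist_force": force on the tool from outside, world axes, zero at the start; "torque": the same for the moment, N m; "finger_gap": finger opening in mm; "finger_force": force on a finger pad.
Only numpy, scipy, OpenCV 4.12 (cv2) and the standard library are available. Lean on these libraries where they do the work, as an engineer would, in place of code of your own. Each camera call takes 0.05 s, during which the arm holds its last target. There are 200 camera calls.

### The job

The stainless hand grinder has been cleaned and its spindle is only just started in the thread of the burr. Put the loose crank on the spindle's flat tang, fully down, and with its knob run the spindle down (clockwise from above) half a turn forward and a quarter turn back, again and again, so that old grounds cannot bind the thread, until you feel it come up snug on its washer; do not force it further. Let go, leaving the crank on, and leave the cup, jar and scraper alone.

Things in the scene. Friction and masses are not known exactly. Their poses are not given: they have to be found in the camera images.
- grinder: Stainless hand grinder standing upright, held fast in a heavy round bench stand (foot 120 mm across); it does not move. Tube 50 mm across; at the top a knurled hopper rim 54 mm across that ends 179 mm above the counter. Origin: on the counter, on the grinder's axis; z up.
- spindle (a joint): How far the spindle has been turned, rad: 0 as found, growing clockwise seen from above. It sinks 6 mm a turn and rises when turned back; it stays where it is left. The dry thread drags evenly with 0.4 N m either way (4 to 5 N at the crank's knob). Between 5.0 and 6.05 rad (differs each time, cannot be seen) its shoulder meets the washer and the torque needed to go on begins to rise.
- tang (a point): Top centre of the spindle's flat steel drive tang, which stands up in the middle of the hopper: 30 mm long (along its x), 8 mm thick (y), 16 mm high, on a thin round shaft on the grinder's axis. As found it is 205 mm above the counter, and it sinks with the spindle. Its axes turn with the spindle; z up.
- rim (a point): Centre of the top of the fixed hopper rim, on the grinder's axis, 179 mm above the counter. The crank's lid hangs 7 mm above it when first fitted, about 1 to 2 mm with the spindle home.
- crank_slot (a point): Centre of the ceiling of the slot in the crank's hub, 19 mm above the lid's underside; meets the tang's top when the crank is fully down. The slot opens downwards, 31.5 mm along the crank's x by 9.5 mm along y, with chamfered mouth, 14 mm deep; below it the lid has a round hole of 34 mm. It fits the tang two ways, half a turn apart.
- crank: The loose crank, about 160 g, lying lid down: round steel lid 48 mm across, 5 mm thick; on it the hub, 40 mm along x by 20 mm along y, from 5 to 25 mm height, to be gripped across y from above; a flat arm 14 mm wide along +x at 19 to 24 mm height, ending 88 mm out. Origin: centre of the lid's underside, on the slot's axis; z up.
- crank_knob (a point): Middle of the crank's upright wooden knob, 80 mm along +x from the crank's axis, 40 mm above the lid's underside. The knob is 22 mm across and stands 31 mm high on the arm (24 to 55 mm above the lid's underside); it spins freely on its pin, so it can be gripped from above and led round in a circle.
- washer_seat (a point): Nylon thrust washer inside the tube, out of sight, on the axis about 130 mm above the counter. Once met it pushes back about 160 N per rad of further turning and rubs, so that the force needed at the knob grows by roughly 10 N per rad. Snug is a push of 40 to 100 N: 0.25 to 0.6 rad past first touch, some 2.5 to 6.5 N more at the knob than before. Above 100 N it is crushed.
- dosing_cup: Bystander: black plastic dosing cup, open at the top, 58 mm across, 50 mm high. Origin: centre of its underside.
- jar: Bystander: glass coffee jar with a bamboo lid, 84 mm across, 126 mm high. Origin: centre of its underside.
- scraper: Bystander: small red silicone scraper, flat on the counter, 75 x 58 mm, about 10 mm high. Origin: centre of its underside.
Things that resemble listed ones, but are neither listed nor needed, are in the scene too. There is more than one size of the crank; the one meant has the size given above.

How it is judged:
By the outcome, as a careful person would: the job done as asked, in the order asked, and still so for the second after the job is handed in, with the robot touching nothing.
It also fails if it takes over 72 s, if anything falls off the work surface, if the arm or the gripper's body presses on something with over 40 N, if the wrist force passes 120 N, or if a joint passes its speed limit or range.

## Working session

There is one attempt and no reset: what is moved stays moved. The work goes in short steps, Python scripts to look and compute and a tool call to move; the robot and the scene stay as the last step left them, time stands still between calls to the robot, and variables do not carry over. Pictures are saved under pics/ and viewed, at most 10 in all, crops included, and the job is handed in when it is done.

Besides the shell and the picture viewer there is one more tool, called after "Request:" as name([rows], argument=value, ...), one row to a line, values as JSON. apply_moves: Moves the arm, as the interface text tells. Its arguments: {"type":"object","properties":{"deltas":{"type":"array"},"squeeze":{"type":"number"}},"required":["deltas"]}

```bash
mkdir -p pics; ls; cat > h.py <<'E'
import numpy as np, cv2
from cell import env
def grab(n):
    im,d=env.get_image(n); return im,d,env.calibration(n)
def ray(c,uv):
    K=np.array(c["K"],float);D=np.array(c["dist"],float)
    p=cv2.undistortPoints(np.array(uv,float).reshape(-1,1,2),K,D).reshape(-1,2)
    R=cv2.Rodrigues(np.array(c["rvec"],float))[0];t=np.array(c["tvec"],float).ravel()
    d=np.c_[p,np.ones(len(p))]@R
    return -R.T@t,d
def onz(c,uv,z):
    o,d=ray(c,uv); return o+d*((z-o[2])/d[:,2])[:,None]
def cloud(c,dep):
    h,w=dep.shape;u,v=np.meshgrid(np.arange(w),np.arange(h))
    o,d=ray(c,np.stack([u,v],-1).reshape(-1,2))
    P=o+d*dep.reshape(-1,1); return P.reshape(h,w,3)
def proj(c,P):
    return cv2.projectPoints(np.array(P,float).reshape(-1,1,3),np.array(c["rvec"],float),np.array(c["tvec"],float),np.array(c["K"],float),np.array(c["dist"],float))[0].reshape(-1,2)
E
python3 - <<'E'
from h import *
for n in("scene","top"):
    im,d,c=grab(n); cv2.imwrite(f"pics/{n}0.png",im[:,:,::-1]); np.savez(f"{n}0.npz",im=im,d=d)
    print(n,(d>0).mean(),ray(c,[[320,200]]))
print(env.sense())
E
```

```text
pics
scene 0.99149609375 (array([1252.38774623,  554.74731617,  776.1235808 ]), array([[-0.66526849, -0.45077506, -0.59538643]]))
top 0.996 (array([ 305.89866795,   58.34331916, 1536.25416677]), array([[ 0.17069946, -0.00872118, -0.98529321]]))
{'time_s': 0.1, 'joints': array([ 1.23645713e+00,  3.07491573e-01,  1.50753685e+00, -2.87395394e-05,
        1.32841621e+00, -7.35230628e-02]), 'joint_vel': array([-0.00083683, -0.00249056, -0.00414427,  0.00182811,  0.00238321,
        0.000519  ]), 'effort': array([-1.77367259e-03, -4.58522773e+01, -2.52605814e+01, -3.21632233e-04,
        5.60759188e-03, -2.19561917e-05]), 'tcp_pos': array([148.11415992, 554.94466078, 230.47918042]), 'orientation': array([-3.13974363e+00, -1.08229019e-04,  2.88078334e+00]), 'wrist_force': array([-0.210468  , -0.11163549,  0.00529836]), 'torque': array([-0.01948313,  0.01663439,  0.00509101]), 'finger_force': 0.0, 'finger_gap': 85.27631308700886}
```

View pics/scene0.png

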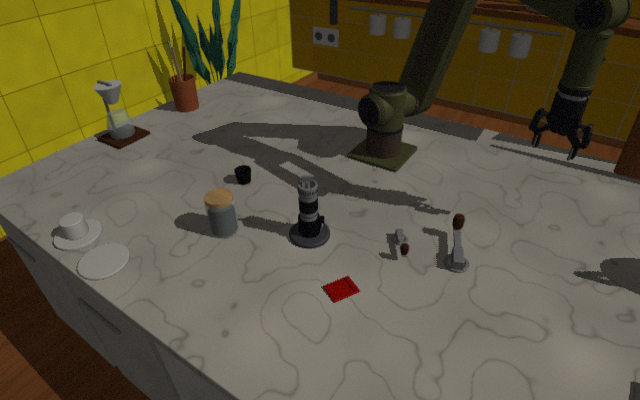

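View pics/top0.png

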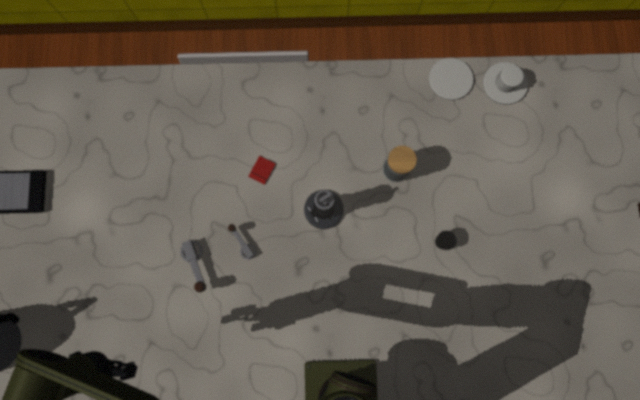

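The scene view shows two cranks, at (458,262)→(459,220) and (400,235)→(405,249). In the top view they run (188,250)→(200,287) and (247,252)→(232,227). The grinder is at top (324,202), the jar at (401,160), the cup at (446,240) and the scraper at (262,170). Next I measure both cranks and the tang.

```bash
python3 - <<'E'
from h import *
z=np.load("top0.npz");c=env.calibration("top");P=cloud(c,z["d"])
def comp(im,P,win,lo,hi):
    x0,x1,y0,y1=win
    m=np.zeros(im.shape[:2],bool);m[y0:y1,x0:x1]=True
    return m&(P[...,2]>lo)&(P[...,2]<hi)
im=z["im"]
for nm,win in(("big",(170,220,230,300)),("small",(222,262,215,265))):
    m=comp(im,P,win,9,80); q=P[m]
    print(nm,m.sum(),"extent",cv2.minAreaRect(q[:,:2].astype(np.float32)))
    for lo,hi in((2,12),(12,22),(22,30),(30,48),(48,70)):
        k=comp(im,P,win,lo,hi);print(lo,hi,k.sum(),P[k].mean(0).round(1) if k.any() else "")
    hsv=cv2.cvtColor(im,cv2.COLOR_RGB2HSV)
m=comp(im,P,(300,350,180,230),150,230)
for lo,hi in((100,170),(170,190),(195,215)):
    k=comp(im,P,(300,350,180,230),lo,hi);print("gr",lo,k.sum(),P[k].mean(0).round(1), np.ptp(P[k],axis=0).round(1))
a=cv2.resize(im[225:300,170:265],None,fx=6,fy=6,interpolation=cv2.INTER_CUBIC)
b=cv2.resize(im[178:232,300:350],None,fx=4.5,fy=8.333,interpolation=cv2.INTER_CUBIC)[:450]
b=cv2.resize(im[180:230,305:345],None,fx=5,fy=5,interpolation=cv2.INTER_CUBIC)
b=cv2.copyMakeBorder(b,0,450-b.shape[0],0,0,cv2.BORDER_CONSTANT)
cv2.imwrite("pics/crop1.png",np.hstack([a,b])[:,:,::-1])
E
```

```text
big 509 extent ((382.1356201171875, 433.6356506347656), (150.55625915527344, 113.60985565185547), 0.14911040663719177)
2 12 511 [399.  421.8   4.3]
12 22 14 [428.  416.   16.5]
22 30 78 [388.6 415.8  27.5]
30 48 293 [402.3 421.3  34.1]
48 70 33 [320.3 384.7  62.9]
small 238 extent ((449.9356994628906, 281.8188171386719), (108.93490600585938, 34.390071868896484), 39.13307571411133)
2 12 280 [451.6 277.7   4.1]
12 22 88 [441.4 275.4  18.6]
22 30 93 [437.9 273.   24.3]
30 48 19 [483.2 299.9  41.5]
48 70 33 [488.5 304.7  51.8]
gr 100 190 [537.1  35.9 148.2] [50.  51.9 69.8]
gr 170 141 [541.5  33.8 177.1] [53.3 51.5 19.4]
gr 195 40 [541.8  35.2 202.7] [20.9 26.8 11.8]
```

View pics/crop1.png

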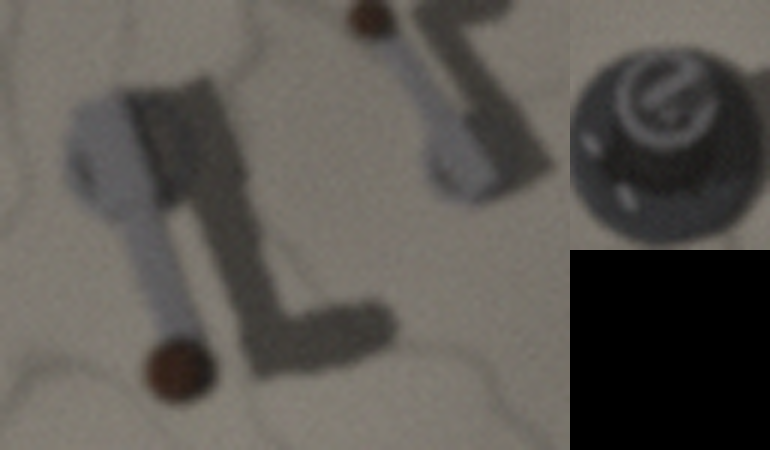

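The candidates are the big crank at top (188,250)–(200,287), with its arm 34 mm high, knob top about 65 mm and about 150 mm long, and the small one at (247,252)–(232,227), with its arm 24 mm high, knob top about 53 mm and about 110 mm long. The small one fits the sizes given, and the crop confirms it. In the crop the tang is a bright diagonal bar inside the rim, around top pixel (323,200).

```bash
cat > m.py <<'E'
from h import *
def pca(q):
    m=q.mean(0);w,v=np.linalg.eigh(np.cov((q-m).T));a=v[:,1];return m,np.degrees(np.arctan2(a[1],a[0])),np.sqrt(w)
def crank(win,n="top",tag="0"):
    z=np.load(n+tag+".npz");c=env.calibration(n);P=cloud(c,z["d"]);im=z["im"].astype(int)
    x0,x1,y0,y1=win;W=np.zeros(im.shape[:2],bool);W[y0:y1,x0:x1]=1
    red=W&(im[...,0]>im[...,2]*1.5)&(im[...,0]-im[...,2]>15)
    q=P[red&(P[...,2]>20)]
    vs,us=np.nonzero(red);  box=(us.min(),us.max(),vs.min(),vs.max())
    print(n,"knob px",us.mean(),vs.mean(),len(us),box,"z=45:",onz(c,[[us.mean(),vs.mean()]],45)[0].round(1),"cloud",q.mean(0).round(1),np.percentile(q[:,2],95))
    hub=W&~red&(P[...,2]>14)&(P[...,2]<32)
    vs,us=np.nonzero(hub);h=onz(c,np.c_[us,vs],24.5)[:,:2]
    print(" arm+hub",len(us),pca(h),cv2.minAreaRect(h.astype(np.float32)))
    print(" cloud",pca(P[hub][:,:2]))
E
python3 - <<'E'
from m import *
crank((222,262,215,265)); crank((385,418,222,262),"scene")
c=env.calibration("top");z=np.load("top0.npz");P=cloud(c,z["d"])
for n,w in(("top",(305,345,185,220)),("scene",(290,325,170,200))):
    c=env.calibration(n);z=np.load(n+"0.npz");P=cloud(c,z["d"]);W=np.zeros(P.shape[:2],bool);W[w[2]:w[3],w[0]:w[1]]=1
    k=W&(P[...,2]>198)&(P[...,2]<212);vs,us=np.nonzero(k);h=onz(c,np.c_[us,vs],205)[:,:2]
    print(n,k.sum(),pca(h),cv2.minAreaRect(h.astype(np.float32)),pca(P[k][:,:2]),np.c_[us,vs].mean(0),P[k][:,2].mean())
    k=W&(P[...,2]>172)&(P[...,2]<184);q=P[k][:,:2];print("rim",cv2.minEnclosingCircle(q.astype(np.float32)))
    g=cv2.cvtColor(z["im"],cv2.COLOR_RGB2GRAY);print(g[190:212,312:338] if n=="top" else "")
E
```

```text
top knob px 230.78571428571428 227.42857142857142 14 (np.int64(229), np.int64(233), np.int64(226), np.int64(229)) z=45: [490.1 307.5  45. ] cloud [489.2 306.3  52. ] 58.46927454841409
 arm+hub 179 (array([439.40471699, 273.80421621]), np.float64(-147.84471215856394), array([ 5.18889849, 26.65782863])) ((443.1573791503906, 276.66796875), (91.63562774658203, 20.09926986694336), 33.09899139404297)
 cloud (array([439.63739316, 274.18176379]), np.float64(-147.8415165191371), array([ 5.21461805, 26.69253862]))
scene knob px 404.71666666666664 248.46666666666667 60 (np.int64(401), np.int64(408), np.int64(244), np.int64(254)) z=45: [494.2 307.4  45. ] cloud [496.  308.   46.7] 55.47646774147748
 arm+hub 133 (array([437.58276639, 271.45390973]), np.float64(-148.5006653422762), array([ 6.0728701 , 28.42129083])) ((450.3579406738281, 280.1685485839844), (110.17787170410156, 22.534488677978516), 33.10834884643555)
 cloud (array([438.20140698, 271.66491862]), np.float64(-148.05790674239594), array([ 5.90100825, 28.17017793]))
top 35 (array([541.87974481,  35.04982907]), np.float64(121.68206755455
[... 2476 characters left out ...]
62  57  53  51  37
   32  32  32  30  34  37  34  36]
 [ 38  33  31  31  36  33  40  39  40  45  48  50  49  46  40  36  34  31
   30  31  27  32  32  35  38  35]
 [ 37  32  32  33  38  35  39  35  37  35  36  38  36  38  31  34  35  29
   29  31  27  27  34  34  37  34]]
scene 36 (array([549.13438739,  38.63636356]), np.float64(117.29733377744245), array([4.4959455 , 8.76622266])) ((551.1741943359375, 38.55823516845703), (14.164194107055664, 29.040578842163086), 32.20765686035156) (array([546.22629072,  36.51211667]), np.float64(124.96249254910192), array([2.59797113, 8.72521852])) [307.         177.13888889] 202.63285051756716
rim ((546.15478515625, 36.538963317871094), 28.793001174926758)
```

Request:
apply_moves([
  [60,2.74,-2.92,-1,4.8],
  [60,2.74,-2.92,-1,4.8],
  [60,2.74,-2.92,-1,4.8],
  [60,2.74,-2.92,-1,4.8],
  [60,2.74,-2.92,-1,4.8],
], squeeze=40)

```text
time_s: 0.6
tcp_pos: [285.9, 408.1, 180.7]
orientation: [-3.141, -0.0, -2.98]
wrist_force: [0.3, -0.3, -0.3]
finger_gap: 51.2
finger_force: 0.0
```

Request:
apply_moves([
  [60,2.74,-2.92,-1,4.8],
  [60,2.74,-2.92,-1,4.8],
  [60,2.74,-2.92,-1,4.8],
  [60,2.74,-2.92,-1,4.8],
  [60,2.74,-2.92,-1,4.5],
])

```text
time_s: 1.1
tcp_pos: [423.0, 262.1, 130.7]
orientation: [3.141, -0.0, -2.567]
wrist_force: [-0.4, 0.6, -0.8]
finger_gap: 51.1
finger_force: 0.0
```

Request:
apply_moves([
  [60,0,0,-2,0],
  [60,0,0,-2,0],
  [60,0,0,-2,0],
  [60,0,0,0,0],
  [60,0,0,0,0],
])

```text
time_s: 1.6
tcp_pos: [421.9, 263.4, 71.1]
orientation: [3.141, -0.002, -2.57]
wrist_force: [0.6, -0.4, 0.2]
finger_gap: 51.4
finger_force: 0.0
```

```bash
python3 - <<'E'
from h import *
im,d,c=grab("scene");s=env.sense();print(s["tcp_pos"],np.degrees(s["orientation"]),s["wrist_force"],s["finger_gap"],s["joints"])
cv2.imwrite("pics/s1.png",cv2.resize(im[180:270,350:470],None,fx=5,fy=5,interpolation=cv2.INTER_CUBIC)[:,:,::-1])
E
```

```text
[422.55472937 263.76699049  71.72603765] [-1.79996745e+02  1.84038830e-02 -1.47234981e+02] [ 0.48915134 -0.03654847 -0.11529474] 51.138419185605414 [ 4.73236768e-01  3.85326604e-01  1.87138418e+00 -3.21938189e-05
  8.84556630e-01 -1.66939662e+00]
```

View pics/s1.png

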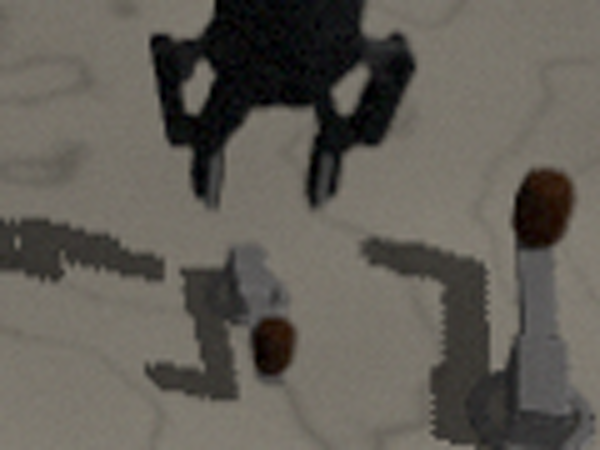

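The view shows the fingers straddling the small crank's hub: tips at crop (208,205) and (318,205), hub at (255,275). Now I lower and grip.

Request:
apply_moves([
  [60,0,0,-2,0],
  [60,0,0,-2,0],
  [60,0,0,-1.5,0],
  [60,0,0,-1.0,0],
  [60,0,0,0,0],
])

```text
time_s: 2.15
tcp_pos: [422.1, 263.6, 6.0]
orientation: [3.142, -0.001, -2.57]
wrist_force: [-0.2, 0.7, -0.8]
finger_gap: 51.3
finger_force: 0.0
```

Request:
apply_moves([
  [0,0,0,0,0],
  [0,0,0,0,0],
  [0,0,0,0,0],
  [0,0,0,0,0],
  [0,0,0,0,0],
])

```text
time_s: 2.65
tcp_pos: [423.1, 264.0, 7.3]
orientation: [-3.141, 0.002, -2.57]
wrist_force: [-1.1, -0.4, 7.0]
finger_gap: 19.1
finger_force: 40.2
```

Request:
apply_moves([
  [0,0,0,2,0],
  [0,0,0,4,-5],
  [0,0,0,5,-7],
  [0,0,0,5,-7],
  [0,0,0,4,-7],
], squeeze=60)

```text
time_s: 3.15
tcp_pos: [422.4, 263.6, 209.2]
orientation: [3.141, 0.002, -3.029]
wrist_force: [1.2, -0.2, -1.6]
finger_gap: 18.7
finger_force: 58.9
```

Request:
apply_moves([
  [0,0.6,-1.2,1.5,-7],
  [0,1.2,-2.4,0,-7],
  [0,1.4,-2.6,0,-7],
  [0,1.4,-2.6,0,-7],
  [0,1.4,-2.6,0,-7],
])

```text
time_s: 3.65
tcp_pos: [482.1, 148.5, 221.3]
orientation: [-3.141, -0.0, 2.644]
wrist_force: [0.4, 0.6, -1.9]
finger_gap: 18.9
finger_force: 58.9
```

Request:
apply_moves([
  [0,1.4,-2.6,0,-7],
  [0,1.4,-2.6,0,-7],
  [0,1.4,-2.6,0,-7],
  [0,1.2,-2.4,0,-6],
  [0,0.55,-1.2,0,-2.8],
])

```text
time_s: 4.15
tcp_pos: [542.4, 33.6, 221.1]
orientation: [-3.141, 0.0, 2.124]
wrist_force: [0.4, 1.2, -2.5]
finger_gap: 18.3
finger_force: 58.9
```

Request:
apply_moves([
  [0,0,0,0,0],
  [0,0,0,0,0],
  [0,0,0,0,0],
  [0,0,0,0,0],
  [0,0,0,0,0],
])

```text
time_s: 4.65
tcp_pos: [541.4, 36.4, 221.4]
orientation: [3.142, -0.0, 2.13]
wrist_force: [0.0, -0.0, -0.6]
finger_gap: 18.5
finger_force: 59.0
```

```bash
cat > look.py <<'E'
from m import *
import sys
t=sys.argv[1]
s=env.sense();yaw=np.degrees(s["orientation"][2]);print(s["tcp_pos"].round(2),np.degrees(s["orientation"]).round(2),s["wrist_force"].round(2),s["finger_gap"],s["joints"].round(3))
ims=[]
for n in("top","scene"):
    im,d,c=grab(n);np.savez(n+t+".npz",im=im,d=d);P=cloud(c,d)
    a=s["tcp_pos"][:2];u,v=proj(c,[542,35,230])[0].astype(int)
    im2=im.astype(int);W=np.zeros(im.shape[:2],bool);W[max(0,v-70):v+70,u-70:u+70]=1
    red=W&(im2[...,0]>im2[...,2]*1.5)&(im2[...,0]-im2[...,2]>15)&(P[...,2]>150)
    vs,us=np.nonzero(red)
    if len(us):
        lz=s["tcp_pos"][2]-7.3
        print(n,len(us),us.mean(),vs.mean(),"knob at mid z",onz(c,[[us.mean(),vs.mean()]],lz+45)[0].round(1),P[red].mean(0).round(1))
    k=im[max(0,v-45):v+55,u-60:u+60];ims.append(cv2.resize(k,(400,int(k.shape[0]*400/120)),interpolation=cv2.INTER_CUBIC)[:330])
h=min(i.shape[0] for i in ims);cv2.imwrite(f"pics/l{t}.png",np.hstack([i[:h] for i in ims])[:,:,::-1])
E
python3 look.py A
```

```text
[541.39  36.43 221.43] [ 1.8000e+02 -1.0000e-02  1.2205e+02] [ 0.03 -0.04 -0.59] 18.457888169034973 [-0.011  0.27   1.588  0.     1.284 -0.57 ]
top 709 330.6191819464034 200.9675599435825 knob at mid z [524.   20.3 259.1] [459.8  31.7 652.7]
scene 137 316.7956204379562 115.85401459854015 knob at mid z [321.7 -82.2 259.1] [447.   18.8 333.1]
```

View pics/lA.png

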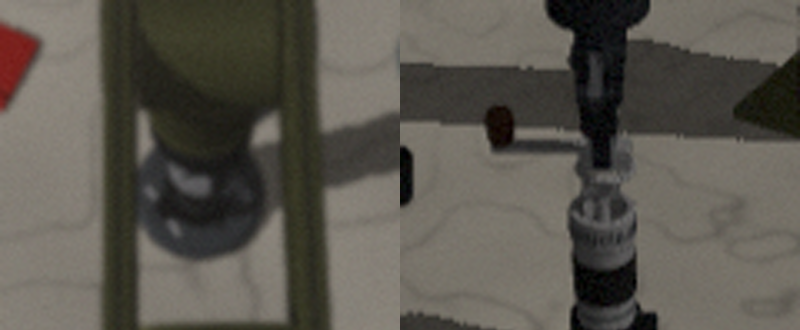

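The top view shows the robot arm hiding the crank. The scene view shows the crank held level, lid at crop (605,160) over the tang (603,200), knob at (500,127). I measure the knob in the scene view against the tang in the same view.

```bash
python3 - <<'E'
from m import *
z=np.load("sceneA.npz");c=env.calibration("scene");P=cloud(c,z["d"]);im=z["im"].astype(int)
u,v=proj(c,[584,-33,255])[0].round(1);print("exp knob px",u,v)
u,v=int(u),int(v);W=np.zeros(im.shape[:2],bool);W[v-15:v+15,u-15:u+15]=1
red=W&(im[...,0]>im[...,2]*1.5)&(im[...,0]-im[...,2]>15)&(P[...,0]>500)
vs,us=np.nonzero(red);lz=221.4-7
print(len(us),us.mean(),vs.mean(),us.min(),us.max(),vs.min(),vs.max(),onz(c,[[us.mean(),vs.mean()]],lz+40)[0].round(1),P[red].mean(0).round(1))
# first picture same bias: knob of lying crank
print("lying z=40",onz(c,[[404.72,248.47]],40)[0].round(1))
q=proj(c,[542,35,230])[0].astype(int)
W[:]=0;W[q[1]-25:q[1]+60,q[0]-20:q[0]+20]=1
for n,lo,hi in(("lid",lz-6,lz+7),("tang",197,208),("rim",170,182)):
    k=W&(P[...,2]>lo)&(P[...,2]<hi)&(P[...,0]>500);g=P[k]
    print(n,k.sum(),g.mean(0).round(1),cv2.minEnclosingCircle(g[:,:2].astype(np.float32)),np.percentile(g[:,2],[5,95]))
    vs,us=np.nonzero(k);print(us.min(),us.max(),vs.min(),vs.max())
E
```

```text
exp knob px 275.6 158.9
34 276.3235294117647 158.35294117647058 273 280 154 164 [580.1 -33.7 254.4] [589.1 -25.8 261.4]
lying z=40 [489.  305.7  40. ]
lid 66 [553.   46.3 217.8] ((544.4150390625, 39.778995513916016), 24.246923446655273) [214.72235354 219.84451606]
299 317 169 177
tang 20 [547.8  35.9 199.8] ((546.8826904296875, 35.31703567504883), 14.405405044555664) [197.52556063 202.35790446]
301 312 177 179
rim 148 [551.1  39.8 175.6] ((545.75439453125, 37.01902770996094), 28.189607620239258) [170.28651203 179.94761355]
297 317 180 193
```

Request:
apply_moves([
  [0,0.03,-0.05,-0.5,0],
  [0,0,0,-0.5,0],
  [0,0,0,-0.3,0],
  [0,0,0,0,0],
  [0,0,0,0,0],
])

```text
time_s: 5.25
tcp_pos: [543.0, 34.5, 208.1]
orientation: [3.141, 0.002, 2.128]
wrist_force: [3.7, -2.3, -2.1]
finger_gap: 19.0
finger_force: 59.1
```

Request:
apply_moves([
  [0,0,0,-0.1,0],
  [0,0,0,-0.1,0],
  [0,0,0,-0.1,0],
  [0,0,0,-0.1,0],
  [0,0,0,0,0],
])

```text
time_s: 5.75
tcp_pos: [543.5, 34.2, 204.8]
orientation: [3.14, 0.003, 2.129]
wrist_force: [4.9, -4.1, -1.1]
finger_gap: 18.5
finger_force: 59.2
```

Request:
apply_moves([
  [0,0.06,-0.09,-0.1,0],
  [0,0.03,-0.05,-0.1,0],
  [0,0,0,-0.1,0],
  [0,0,0,-0.1,0],
  [0,0,0,0,0],
])

```text
time_s: 6.25
tcp_pos: [542.9, 33.5, 200.1]
orientation: [-3.141, 0.0, 2.129]
wrist_force: [2.8, -3.6, -0.2]
finger_gap: 18.6
finger_force: 59.2
```

Request:
apply_moves([
  [0,0.03,-0.06,-0.1,0],
  [0,0.02,-0.03,-0.1,0],
  [0,0,0,-0.1,0],
  [0,0,0,-0.1,0],
  [0,0,0,-0.1,0],
])

```text
time_s: 6.75
tcp_pos: [543.0, 33.3, 194.9]
orientation: [-3.141, -0.001, 2.129]
wrist_force: [1.1, 0.2, -1.5]
finger_gap: 18.2
finger_force: 59.2
```

Request:
apply_moves([
  [0,0,0,-0.1,0],
  [0,0,0,-0.1,0],
  [0,0,0,-0.1,0],
  [0,0,0,0,0],
  [0,0,0,0,0],
])

```text
time_s: 7.25
tcp_pos: [543.2, 33.1, 193.4]
orientation: [3.141, -0.0, 2.129]
wrist_force: [-1.9, 0.6, 6.9]
finger_gap: 18.8
finger_force: 60.1
```

Request:
apply_moves([
  [45,0,0,0.05,0],
  [45,0,0,0,0],
  [45,0,0,0,0],
  [45,0,0,1,0],
  [45,0,0,2,0],
], squeeze=25)

```text
time_s: 7.75
tcp_pos: [542.2, 32.7, 221.9]
orientation: [-3.138, -0.002, 2.128]
wrist_force: [0.6, -0.2, 0.5]
finger_gap: 38.2
finger_force: 0.0
```

Request:
apply_moves([
  [45,0,0,2,0],
  [45,0,0,2.25,0],
  [45,1.4,-2.2,0,0],
  [45,1.4,-2.2,0,0],
  [45,1.3,-2.15,0,0],
])

```text
time_s: 8.25
tcp_pos: [585.2, -33.4, 266.5]
orientation: [3.14, 0.001, 2.129]
wrist_force: [-0.3, -0.2, -1.2]
finger_gap: 38.6
finger_force: 0.0
```

Request:
apply_moves([
  [45,0,0,0,0],
  [45,0,0,0,0],
  [45,0,0,0,0],
  [45,0,0,0,0],
  [45,0,0,0,0],
])

```text
time_s: 8.75
tcp_pos: [584.1, -32.0, 265.5]
orientation: [3.142, -0.0, 2.13]
wrist_force: [0.1, 0.0, 1.0]
finger_gap: 38.9
finger_force: 0.0
```

```bash
python3 look.py B; python3 - <<'E'
from m import *
z=np.load("sceneB.npz");c=env.calibration("scene");P=cloud(c,z["d"]);im=z["im"].astype(int)
u,v=proj(c,[584.5,-33,226])[0].round(1);print("exp knob px",u,v)
u,v=int(u),int(v);W=np.zeros(im.shape[:2],bool);W[v-12:v+12,u-12:u+12]=1
red=W&(im[...,0]>im[...,2]*1.5)&(im[...,0]-im[...,2]>15)&(P[...,0]>500)
vs,us=np.nonzero(red)
print(len(us),us.mean(),vs.mean(),us.min(),us.max(),vs.min(),vs.max(),onz(c,[[us.mean(),vs.mean()]],226)[0].round(1),P[red].mean(0).round(1))
W[:]=0;W[150:200,285:330]=1
for n,lo,hi in(("lid",183,194),("arm",203,216)):
    k=W&(P[...,2]>lo)&(P[...,2]<hi)&(P[...,0]>500);g=P[k];print(n,k.sum(),cv2.minEnclosingCircle(g[:,:2].astype(np.float32)),np.percentile(g[:,2],[5,50,95]))
E
```

```text
[584.07 -31.99 265.48] [ 1.8000e+02 -1.0000e-02  1.2201e+02] [0.14 0.01 1.01] 38.870654244445646 [-0.127  0.297  1.432  0.     1.412 -0.686]
top 1007 362.50943396226415 185.03773584905662 knob at mid z [553.9 -57.7 303.2] [479.7 -22.4 687.3]
scene 101 301.94059405940595 151.4851485148515 knob at mid z [585.4  53.3 303.2] [441.  -32.4 221.3]
exp knob px 276.3 168.6
73 276.3424657534247 168.35616438356163 273 280 163 174 [583.5 -33.8 226. ] [589.6 -28.4 231. ]
lid 76 ((545.25390625, 36.922969818115234), 24.663347244262695) [186.84738529 190.39572189 192.77628797]
arm 168 ((555.5817260742188, 19.100086212158203), 39.27782440185547) [204.77247936 209.49615777 211.6320521 ]
```

View pics/lB.png

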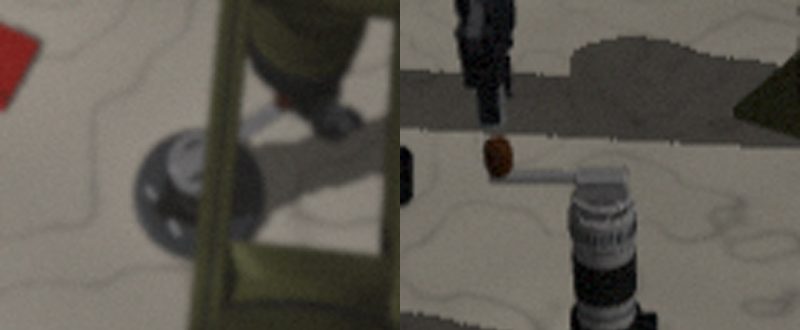

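The crank is seated level just above the rim: lid at crop (602,190), knob at (498,157) directly under the fingers at (490,120). Arm height reads 210 and the lid matches "fully down". Next I descend and grip the knob.

Request:
apply_moves([
  [45,0,0,-1.6,0],
  [45,0,0,-1.6,0],
  [45,0,0,-1.2,0],
  [45,0,0,-0.8,0],
  [45,0,0,0,0],
])

```text
time_s: 9.35
tcp_pos: [583.6, -32.5, 212.0]
orientation: [-3.14, -0.002, 2.129]
wrist_force: [-0.7, -0.0, 0.5]
finger_gap: 38.6
finger_force: 0.0
```

Request:
apply_moves([
  [0,0,0,0,0],
  [0,0,0,0,0],
  [0,0,0,0,0],
  [0,0,0,0,0],
  [0,0,0,0,0],
])

```text
time_s: 9.85
tcp_pos: [584.8, -32.8, 213.7]
orientation: [3.141, 0.001, 2.129]
wrist_force: [0.2, -0.3, 0.2]
finger_gap: 21.3
finger_force: 26.7
```

```bash
python3 - <<'E'
from h import *
s=env.sense();print(s["tcp_pos"],s["wrist_force"],s["torque"])
import math
th=-58.
print("cum: 9deg clockwise steps in cm")
for st in (9,):
  for k in range(0,60):
    a=math.radians(-58-st*k);b=math.radians(-58-st*(k+1))
    print(k+1,round(-58-st*(k+1)), "%.2f %.2f"%(8*(math.cos(b)-math.cos(a)),8*(math.sin(b)-math.sin(a))), end=" | ")
E
```

```text
[584.80163743 -32.8413967  213.74274467] [ 0.15263469 -0.27165313  0.23918614] [-0.02265025 -0.02020186 -0.01656329]
cum: 9deg clockwise steps in cm
1 -67 -1.11 -0.58 | 2 -76 -1.19 -0.40 | 3 -85 -1.24 -0.21 | 4 -94 -1.26 -0.01 | 5 -103 -1.24 0.19 | 6 -112 -1.20 0.38 | 7 -121 -1.12 0.56 | 8 -130 -1.02 0.73 | 9 -139 -0.90 0.88 | 10 -148 -0.75 1.01 | 11 -157 -0.58 1.11 | 12 -166 -0.40 1.19 | 13 -175 -0.21 1.24 | 14 -184 -0.01 1.26 | 15 -193 0.19 1.24 | 16 -202 0.38 1.20 | 17 -211 0.56 1.12 | 18 -220 0.73 1.02 | 19 -229 0.88 0.90 | 20 -238 1.01 0.75 | 21 -247 1.11 0.58 | 22 -256 1.19 0.40 | 23 -265 1.24 0.21 | 24 -274 1.26 0.01 | 25 -283 1.24 -0.19 | 26 -292 1.20 -0.38 | 27 -301 1.12 -0.56 | 28 -310 1.02 -0.73 | 29 -319 0.90 -0.88 | 30 -328 0.75 -1.01 | 31 -337 0.58 -1.11 | 32 -346 0.40 -1.19 | 33 -355 0.21 -1.24 | 34 -364 0.01 -1.26 | 35 -373 -0.19 -1.24 | 36 -382 -0.38 -1.20 | 37 -391 -0.56 -1.12 | 38 -400 -0.73 -1.02 | 39 -409 -0.88 -0.90 | 40 -418 -1.01 -0.75 | 41 -427 -1.11 -0.58 | 42 -436 -1.19 -0.40 | 43 -445 -1.24 -0.21 | 44 -454 -1.26 -0.01 | 45 -463 -1.24 0.19 | 46 -472 -1.20 0.38 | 47 -481 -1.12 0.56 | 48 -490 -1.02 0.73 | 49 -499 -0.90 0.88 | 50 -508 -0.75 1.01 | 51 -517 -0.58 1.11 | 52 -526 -0.40 1.19 | 53 -535 -0.21 1.24 | 54 -544 -0.01 1.26 | 55 -553 0.19 1.24 | 56 -562 0.38 1.20 | 57 -571 0.56 1.12 | 58 -580 0.73 1.02 | 59 -589 0.88 0.90 | 60 -598 1.01 0.75 |
```

Request:
apply_moves([
  [0,-1.11,-0.58,-0.015,0],
  [0,-1.19,-0.4,-0.015,0],
  [0,-1.24,-0.21,-0.015,0],
  [0,-1.26,-0.01,-0.015,0],
  [0,-1.24,0.19,-0.015,0],
])

```text
time_s: 10.35
tcp_pos: [526.0, -43.1, 213.4]
orientation: [3.136, 0.003, 2.128]
wrist_force: [6.4, 1.9, -2.6]
finger_gap: 20.8
finger_force: 26.6
```

Request:
apply_moves([
  [0,-1.2,0.38,-0.015,0],
  [0,-1.12,0.56,-0.015,0],
  [0,-1.02,0.73,-0.015,0],
  [0,-0.9,0.88,-0.015,0],
  [0,-0.75,1.01,-0.015,0],
])

```text
time_s: 10.85
tcp_pos: [475.8, -8.6, 212.6]
orientation: [3.138, 0.005, 2.128]
wrist_force: [5.8, -2.8, -1.7]
finger_gap: 21.1
finger_force: 26.5
```

Request:
apply_moves([
  [0,-0.58,1.11,-0.015,0],
  [0,-0.4,1.19,-0.015,0],
  [0,-0.21,1.24,-0.015,0],
  [0,-0.01,1.26,-0.015,0],
  [0,0.19,1.24,-0.015,0],
])

```text
time_s: 11.35
tcp_pos: [464.4, 51.2, 211.5]
orientation: [-3.141, 0.005, 2.129]
wrist_force: [2.9, -6.5, -1.0]
finger_gap: 21.1
finger_force: 26.7
```

Request:
apply_moves([
  [0,0.38,1.2,-0.015,0],
  [0,0.56,1.12,-0.015,0],
  [0,0.73,1.02,-0.015,0],
  [0,0.88,0.9,-0.015,0],
  [0,1.01,0.75,-0.015,0],
])

```text
time_s: 11.85
tcp_pos: [497.6, 101.2, 210.3]
orientation: [-3.137, 0.002, 2.129]
wrist_force: [-3.2, -5.1, 1.7]
finger_gap: 20.4
finger_force: 27.1
```

Request:
apply_moves([
  [0,0.35,0.22,-0.005,0],
  [0,0,0,0,0],
  [0,0,0,0,0],
  [0,0,0,0,0],
  [0,0,0,0,0],
])

```text
time_s: 12.35
tcp_pos: [502.5, 104.2, 210.3]
orientation: [-3.141, 0.001, 2.128]
wrist_force: [-1.9, -4.5, 1.6]
finger_gap: 20.8
finger_force: 27.0
```

Request:
apply_moves([
  [0,-0.35,-0.22,0.005,0],
  [0,-1.01,-0.75,0.015,0],
  [0,-0.88,-0.9,0.015,0],
  [0,-0.73,-1.02,0.015,0],
  [0,-0.56,-1.12,0.015,0],
])

```text
time_s: 12.85
tcp_pos: [469.0, 66.5, 211.5]
orientation: [3.135, -0.001, 2.128]
wrist_force: [5.1, 3.5, -1.3]
finger_gap: 21.5
finger_force: 26.7
```

Request:
apply_moves([
  [0,-0.38,-1.2,0.015,0],
  [0,-0.19,-1.24,0.015,0],
  [0,0.01,-1.26,0.015,0],
  [0,0.21,-1.24,0.015,0],
  [0,0.4,-1.19,0.015,0],
])

```text
time_s: 13.35
tcp_pos: [467.9, 5.8, 211.9]
orientation: [3.137, -0.004, 2.128]
wrist_force: [2.7, 6.3, 0.5]
finger_gap: 21.3
finger_force: 26.8
```

Request:
apply_moves([
  [0,0.58,-1.11,0.015,0],
  [0,0.21,-0.36,0.005,0],
  [0,0,0,0,0],
  [0,0,0,0,0],
  [0,0,0,0,0],
])

```text
time_s: 13.85
tcp_pos: [476.2, -9.9, 212.0]
orientation: [3.14, -0.001, 2.129]
wrist_force: [0.3, 4.9, 1.9]
finger_gap: 20.8
finger_force: 26.9
```

Request:
apply_moves([
  [0,-0.21,0.36,-0.005,0],
  [0,-0.58,1.11,-0.015,0],
  [0,-0.4,1.19,-0.015,0],
  [0,-0.21,1.24,-0.015,0],
  [0,-0.01,1.26,-0.015,0],
])

```text
time_s: 14.35
tcp_pos: [462.4, 39.4, 211.5]
orientation: [-3.141, 0.005, 2.129]
wrist_force: [3.4, -5.5, 0.6]
finger_gap: 20.8
finger_force: 26.8
```

Request:
apply_moves([
  [0,0.19,1.24,-0.015,0],
  [0,0.38,1.2,-0.015,0],
  [0,0.56,1.12,-0.015,0],
  [0,0.73,1.02,-0.015,0],
  [0,0.88,0.9,-0.015,0],
])

```text
time_s: 14.85
tcp_pos: [487.8, 93.9, 210.2]
orientation: [-3.136, 0.003, 2.13]
wrist_force: [-2.1, -6.6, 3.4]
finger_gap: 21.0
finger_force: 27.1
```

Request:
apply_moves([
  [0,1.01,0.75,-0.015,0],
  [0,1.11,0.58,-0.015,0],
  [0,1.19,0.4,-0.015,0],
  [0,1.24,0.21,-0.015,0],
  [0,1.26,0.01,-0.015,0],
])

```text
time_s: 15.35
tcp_pos: [544.3, 115.4, 209.3]
orientation: [-3.135, -0.002, 2.13]
wrist_force: [-5.0, -0.4, 6.2]
finger_gap: 21.4
finger_force: 27.5
```

Request:
apply_moves([
  [0,1.24,-0.19,-0.015,0],
  [0,1.2,-0.38,-0.015,0],
  [0,1.12,-0.56,-0.015,0],
  [0,1.02,-0.73,-0.015,0],
  [0,0.9,-0.88,-0.015,0],
])

```text
time_s: 15.85
tcp_pos: [601.1, 90.1, 209.1]
orientation: [-3.141, -0.003, 2.13]
wrist_force: [-1.5, 5.4, 3.7]
finger_gap: 21.1
finger_force: 27.2
```

Request:
apply_moves([
  [0,0.75,-1.01,-0.015,0],
  [0,0.21,-0.36,-0.005,0],
  [0,0,0,0,0],
  [0,0,0,0,0],
  [0,0,0,0,0],
])

```text
time_s: 16.35
tcp_pos: [612.2, 75.1, 209.1]
orientation: [3.14, -0.0, 2.129]
wrist_force: [2.8, 5.1, 2.7]
finger_gap: 21.0
finger_force: 27.1
```

Request:
apply_moves([
  [0,-0.21,0.36,0.005,0],
  [0,-0.75,1.01,0.015,0],
  [0,-0.9,0.88,0.015,0],
  [0,-1.02,0.73,0.015,0],
  [0,-1.12,0.56,0.015,0],
])

```text
time_s: 16.85
tcp_pos: [572.9, 108.6, 209.6]
orientation: [3.14, 0.005, 2.129]
wrist_force: [4.4, -4.0, 0.3]
finger_gap: 21.5
finger_force: 26.8
```

Request:
apply_moves([
  [0,-1.2,0.38,0.015,0],
  [0,-1.24,0.19,0.015,0],
  [0,-1.26,-0.01,0.015,0],
  [0,-1.24,-0.21,0.015,0],
  [0,-1.19,-0.4,0.015,0],
])

```text
time_s: 17.35
tcp_pos: [511.9, 108.3, 210.5]
orientation: [3.139, 0.004, 2.129]
wrist_force: [7.4, -2.0, -1.5]
finger_gap: 21.2
finger_force: 26.7
```

Request:
apply_moves([
  [0,-1.11,-0.58,0.015,0],
  [0,-0.35,-0.23,0.005,0],
  [0,0,0,0,0],
  [0,0,0,0,0],
  [0,0,0,0,0],
])

```text
time_s: 17.85
tcp_pos: [496.7, 100.0, 210.5]
orientation: [3.141, 0.003, 2.129]
wrist_force: [4.4, -2.1, 0.3]
finger_gap: 21.0
finger_force: 26.9
```

Request:
apply_moves([
  [0,0.35,0.23,-0.005,0],
  [0,1.11,0.58,-0.015,0],
  [0,1.19,0.4,-0.015,0],
  [0,1.24,0.21,-0.015,0],
  [0,1.26,0.01,-0.015,0],
])

```text
time_s: 18.35
tcp_pos: [544.9, 116.0, 209.0]
orientation: [-3.135, -0.004, 2.129]
wrist_force: [-5.4, 0.3, 5.5]
finger_gap: 20.9
finger_force: 27.5
```

Request:
apply_moves([
  [0,1.24,-0.19,-0.015,0],
  [0,1.2,-0.38,-0.015,0],
  [0,1.12,-0.56,-0.015,0],
  [0,1.02,-0.73,-0.015,0],
  [0,0.9,-0.88,-0.015,0],
])

```text
time_s: 18.85
tcp_pos: [601.4, 90.6, 208.6]
orientation: [-3.14, -0.006, 2.129]
wrist_force: [-3.1, 4.6, 5.2]
finger_gap: 20.9
finger_force: 27.5
```

Request:
apply_moves([
  [0,0.75,-1.01,-0.015,0],
  [0,0.21,-0.36,-0.005,0],
  [0,0.19,-0.37,-0.005,0],
  [0,0.17,-0.38,-0.005,0],
  [0,0.15,-0.39,-0.005,0],
])

```text
time_s: 19.35
tcp_pos: [617.6, 65.3, 208.6]
orientation: [3.139, -0.003, 2.129]
wrist_force: [1.1, 5.9, 2.8]
finger_gap: 21.4
finger_force: 27.2
```

Request:
apply_moves([
  [0,0.13,-0.4,-0.005,0],
  [0,0.11,-0.4,-0.005,0],
  [0,0.09,-0.41,-0.005,0],
  [0,0.07,-0.41,-0.005,0],
  [0,0.05,-0.42,-0.005,0],
])

```text
time_s: 19.85
tcp_pos: [622.9, 44.8, 208.4]
orientation: [3.138, -0.002, 2.129]
wrist_force: [3.0, 5.6, 2.2]
finger_gap: 20.9
finger_force: 27.0
```

Request:
apply_moves([
  [0,0.03,-0.42,-0.005,0],
  [0,0,-0.42,-0.005,0],
  [0,-0.02,-0.42,-0.005,0],
  [0,-0.04,-0.42,-0.005,0],
  [0,-0.06,-0.41,-0.005,0],
])

```text
time_s: 20.35
tcp_pos: [622.7, 23.9, 208.3]
orientation: [3.136, -0.002, 2.129]
wrist_force: [4.2, 6.4, 0.4]
finger_gap: 21.0
finger_force: 26.9
```

Request:
apply_moves([
  [0,-0.05,-0.27,-0.003,0],
  [0,-0.06,-0.27,-0.003,0],
  [0,-0.07,-0.27,-0.003,0],
  [0,-0.08,-0.27,-0.003,0],
  [0,-0.09,-0.26,-0.003,0],
])

```text
time_s: 20.85
tcp_pos: [619.8, 11.0, 208.2]
orientation: [3.135, -0.002, 2.129]
wrist_force: [5.3, 7.1, 0.5]
finger_gap: 21.0
finger_force: 26.9
```

Request:
apply_moves([
  [0,-0.07,-0.2,-0.003,0],
  [0,-0.08,-0.2,-0.003,0],
  [0,0,0,0,0],
  [0,0,0,0,0],
  [0,0,0,0,0],
])

```text
time_s: 21.35
tcp_pos: [618.4, 6.7, 208.2]
orientation: [3.135, -0.001, 2.129]
wrist_force: [5.3, 6.0, 0.9]
finger_gap: 21.0
finger_force: 26.9
```

Force at the knob has risen from about 5.2 to 8.4 N, roughly 0.38 rad past first touch, so the spindle is snug. I take the load off and let go.

Request:
apply_moves([
  [0,0.06,0.16,0,0],
  [0,0.05,0.12,0,0],
  [0,0,0,0,0],
  [0,0,0,0,0],
  [0,0,0,0,0],
])

```text
time_s: 21.85
tcp_pos: [618.7, 7.6, 208.3]
orientation: [3.138, 0.001, 2.129]
wrist_force: [4.6, 1.8, 1.4]
finger_gap: 21.0
finger_force: 26.9
```

Request:
apply_moves([
  [45,0,0,0,0],
  [45,0,0,0,0],
  [45,0,0,0,0],
  [45,0,0,0,0],
  [45,0,0,0,0],
])

```text
time_s: 22.35
tcp_pos: [616.4, 6.5, 207.6]
orientation: [-3.141, -0.0, 2.128]
wrist_force: [-0.3, 0.6, -0.6]
finger_gap: 38.4
finger_force: 0.0
```

Request:
apply_moves([
  [45,0,0,1,0],
  [45,0,0,1.5,0],
  [45,0,0,2.5,0],
  [45,0,0,3,0],
  [45,0,0,3,0],
])

```text
time_s: 22.85
tcp_pos: [616.6, 6.6, 319.6]
orientation: [-3.142, 0.0, 2.129]
wrist_force: [-0.0, -0.3, 0.0]
finger_gap: 38.4
finger_force: 0.0
```

Request:
apply_moves([
  [45,0,-3,0,0],
  [45,0,-4,0,0],
  [45,0,-4,0,0],
  [45,0,-2,0,0],
  [45,0,0,0,0],
])

```text
time_s: 23.35
tcp_pos: [616.8, -126.5, 318.6]
orientation: [-3.141, 0.002, 2.125]
wrist_force: [-0.1, 1.7, 0.3]
finger_gap: 38.7
finger_force: 0.0
```

```bash
python3 look.py C; python3 - <<'E'
from m import *
c=env.calibration("scene");z=np.load("sceneC.npz");P=cloud(c,z["d"]);im=z["im"].astype(int)
u,v=proj(c,[617,7,221])[0].astype(int);W=np.zeros(P.shape[:2],bool);W[v-14:v+14,u-14:u+14]=1
red=W&(im[...,0]>im[...,2]*1.5)&(im[...,0]-im[...,2]>15)&(P[...,0]>500);vs,us=np.nonzero(red)
print(len(us),us.mean(),vs.mean(),onz(c,[[us.mean(),vs.mean()]],221)[0].round(1))
E
```

```text
[ 616.85 -126.53  318.58] [-1.7999e+02  9.0000e-02  1.2174e+02] [-0.06  1.66  0.32] 38.6869909882939 [-2.690e-01  3.350e-01  1.245e+00 -1.000e-03  1.560e+00 -8.230e-01]
top 908 376.7533039647577 226.45044052863437 knob at mid z [444.8 -81.5 356.3] [403.9 -36.  735.9]
scene 88 295.6136363636364 168.0909090909091 knob at mid z [720.7 137.5 356.3] [533.7   8.5 228.6]
73 280.90410958904107 181.23287671232876 [618.9   8.5 221. ]
```

View pics/lC.png

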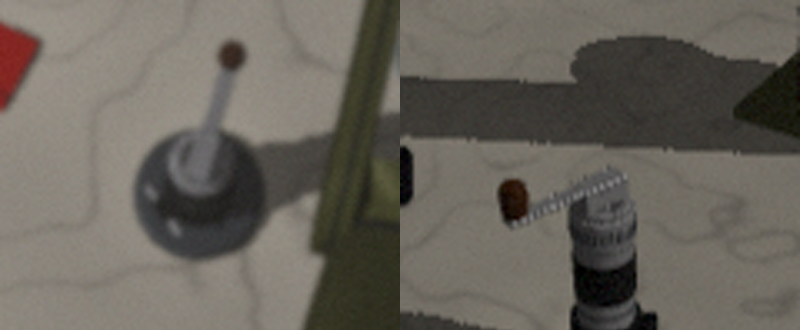

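The crank sits level on the grinder at crop (200,150), close to the rim. Its knob, at (231,53), is where it was left, and the gripper is clear.

```bash
python3 -c "
from cell import env
print(env.hand_in())"
```

```text
the job is handed in; nothing more can be done
None
```

The job is handed in: the crank is fully down on the tang, and the spindle was run half a turn forward and a quarter back until it felt snug (about 3.2 N above normal drag, an estimated 0.38 rad past first touch). I then let go with the crank left on, about 23 s in, without touching the cup, jar or scraper.

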